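# Slide the tea gift set to its display mark

### The job

Slide the display carriage with the tea gift set along its low-friction rail until its pointer lines up with the brass marker (within 15 mm), and let it stand there, at rest and released, for a few seconds. Reach down between its two sprung buffers and work it by light pushes against their facing rubber faces, one to drive and the other to brake: never grip it or press hard on any part of it, and never let the carriage run into an end stop or race along. Leave the other goods on the counter alone.

Things in the scene. Friction and masses are not known exactly. Their poses are not given: they have to be found in the camera images.
- rail: Fixed base of the slide: level aluminium plate 330 x 860 mm, 12 mm thick, two steel shafts, a grey stop block at each end. Origin: on the counter, under the line of the buffers, halfway between the stops. Its y axis is the direction of travel; x points across to the gift-box side. Turned up to 0.15 rad about the vertical.
- carriage: Carriage: dark wood deck 340 mm long (y), top z 45 mm; grey buffer housings at x -55 to 55, y 110 to 170 mm either side, top z 100 mm; open gift box at x 72 to 202 mm, up to 110 mm high. Origin at counter height below the middle between the buffer faces. Starts at rest near the right (-y) stop. 3.1 kg nominal (really 0.7 to 1.4 times), drag 0.1 N s/m, dry friction 0.003 N: it coasts far.
- buffer_left: Sprung buffer head on the +y side of the gap: rubber face 96 mm wide (x), 46 mm high, looking to -y. Origin: centre of the face, at x 0, y 75, z 70 mm in the carriage frame when free. Pushed to +y it gives up to 28 mm against a 60 N/m spring (no preload, hardly damped: a carriage running onto a standing tool bounces off) and drives the carriage to +y.
- buffer_right: The same buffer head on the -y side of the gap, face looking to +y, at y -75 mm in the carriage frame when free; pushed to -y it gives way against its own 60 N/m spring and brakes the carriage or drives it to -y. The clear gap between the two free faces is 150 mm. Each head weighs 40 g: meet it slowly, a fast tool knocks it.
- pointer (a point): Tip of the steel wedge on the far (+x) edge of the carriage deck, at x = 220 mm, y = 0, z = 38 mm in the carriage frame.
- marker: Brass index block 40 mm wide, 45 mm high, on the far edge of the rail's plate, its wedge tip towards the carriage. Origin under the tip, 12 mm above the counter; axes as the rail's. It lines up when the pointer's y in the marker's frame is 0. It stands 50 to 130 mm short of where the pointer would be with the carriage at the left stop.
- end_stop (a point): Face of the left (+y) end stop, at x 0, y 380, z 60 mm in the rail frame; the right stop face is at y -380 mm. The carriage origin stays on the rail frame's y axis (x 0, axes as the rail's); its ends are 170 mm from it, so it touches the left stop at y 210 and the right one at y -210 mm.
- caddy: Bystander: closed metal tea can, 72 mm across, 110 mm high, right of the slide; origin at the centre of its underside.
- bowl: Bystander: ceramic tea bowl, 90 mm across, 50 mm high, between robot and slide on the left; origin at the centre of its underside.
- bag: Bystander: stiff packed tea carton, 60 x 90 x 147 mm, left of the slide; origin at the centre of its underside.

How it is judged:
By the outcome, as a careful person would: the job done as asked, in the order asked, and still so for the second after the job is handed in, with the robot touching nothing.
It also fails if it takes over 42 s, if anything falls off the work surface, if the arm or the gripper's body presses on something with over 40 N, if the wrist force passes 120 N, or if a joint passes its speed limit or range.

### The arm

A 6-joint arm with a two-finger parallel gripper is mounted at the origin on the work surface. World frame = base frame: x ahead of the robot, y to its left, z up, the work surface at z = 0. Lengths are in m, angles in rad, forces in N, time in s.
With the tool pointing down it reaches from about 0.35 to 0.975 m from the base axis. Payload 4.9 kg.
Tool frame: the origin (TCP) lies at the very end of the fingers, on their centre line; the grasp point (between the pads) lies 19 mm behind it; z points along the fingers, y is the line along which they close (so a half turn about z gives the same grasp; the last joint's range is limited). The gripper opens to 85 mm and grips with 20 to 120 N. Pads are 22 mm wide; open, the fingers measure 114 mm over their backs; the gripper's body (76 mm by 85 mm) begins 54 mm behind the grasp point. The pads swing forward as they close: fully open they stand 13 mm farther back than shut.
Start: joints at [1.042, 0.053, 1.613, -0, 1.476, -0.119], TCP at [0.249, 0.573, 0.231] pointing down, gripper open.
Joint ranges: [-3.01, 3.01], [-1.01, 2.22], [0.06, 2.58], [-1.02, 4.17], [0.09, 2.62], [-3.14, 3.14]. Speed limits (rad/s): [2.57, 2.57, 3.14, 3.14, 3.14, 3.14].

### API

Orientations are given as a rotation vector (axis times angle).
In Python, from station import get_obs, get_image, get_calibration, finish_job gives the robot as it stands.
- The arm moves only by the tool servo_tool, never from a script. Its argument "increments" is a list of rows, each a list of 5 numbers: the opening, from 0 (shut) to 1 (fully open), then the shift along the tool's x, y, z in mm, then the turn about the tool's z in degrees. In form: [[jaw, tx, ty, tz, spin], ...]. A call has 1 to 12 rows; each row shifts and turns the commanded pose from where the row before left it, along the tool's axes as they then stand; what a row does not reach is not made up. A row lasts 1/8 s, in which the tool goes at most 62.5 mm and 10.7 degrees, less where a joint would pass 70% of its speed; a pose out of reach is approached as far as the arm can. A call is refused whole if a number of a shift passes 62.5 or a number of a turn 10.7, either way. A call with a gripper value outside its range is refused whole. The fingers move at their own pace and stop on an object; "force" is the grip in N (left out, the last holds). Time passes only in rows, so rows that do not move let the fingers close. It gives the time, the measured TCP pose, the force, the opening and the grip force at its end, in the units of the state.
- get_obs(): the state, without advancing time (a new reading comes with each control period).
- get_image(name): name is "side" or "top"; returns the picture (420x560x3 uint8, red, green, blue); there is no depth.
- get_calibration(name): a dict with "fx", "fy", "cx", "cy" (pixels), "R" (3x3) and "t" (3): a world point X has camera coordinates R X + t. Camera axes: x right, y down, z forward; pixel columns grow to the right and rows downward; lengths in m; the calibration is good to about 2 mm. A picture is of the moment at which its call begins. get_calibration takes no time and is no camera call.
- finish_job(): hands the job in; it is judged then, once.
The state is a dict: "t": time; "q": joint angles; "dq": joint speeds; "effort": joint torques, N m; "tool_pos": TCP position; "tool_rot": TCP orientation; "contact_force": force on the tool from outside, world axes, zero at the start; "wrist_torque": the same for the moment, N m; "opening": finger opening in m; "grip_force": force on a finger pad.
Only numpy, scipy, OpenCV 4.12 (cv2) and the standard library are available. Lean on these libraries where they do the work, as an engineer would, in place of code of your own. Each camera call takes 0.05 s, during which the arm holds its last target. There are 200 camera calls.

## Working session

There is one attempt and no reset: what is moved stays moved. The work goes in short steps, Python scripts to look and compute and a tool call to move; the robot and the scene stay as the last step left them, time stands still between calls to the robot, and variables do not carry over. Pictures are saved under pics/ and viewed, at most 10 in all, crops included, and the job is handed in when it is done.

Besides the shell and the picture viewer there is one more tool, called after "Request:" in YAML: its name, and indented under it one key for each argument. servo_tool: Moves the arm, as the interface text tells. Its arguments: {"type":"object","properties":{"increments":{"type":"array"},"force":{"type":"number"}},"required":["increments"]}

```bash
mkdir -p pics
python3 - <<'E'
from station import *
import cv2,numpy as np
o=get_obs();print(o['t'],o['tool_pos'],o['tool_rot'],o['opening'])
for n in('top','side'):
    c=get_calibration(n);print(n,c)
    cv2.imwrite(f'pics/{n}0.png',cv2.resize(get_image(n)[:,:,::-1],None,fx=1.4,fy=1.4,interpolation=cv2.INTER_CUBIC))
E
```

```text
0.0 [0.24868947 0.57269397 0.23003588] [-0.63905775 -3.07524241  0.00314437] 0.08523530247796347
top {'fx': 388.5720680385922, 'fy': 388.5720680385922, 'cx': 271.5133514582574, 'cy': 211.1919668634273, 'R': array([[ 0.02226813, -0.99968458, -0.01161348],
       [-0.99410834, -0.02090837, -0.10635533],
       [ 0.10607897,  0.01391339, -0.99426036]]), 't': array([0.01391884, 0.51208836, 1.46558135])}
side {'fx': 536.8107812199779, 'fy': 536.8107812199779, 'cx': 282.7687434900411, 'cy': 210.48464095938945, 'R': array([[ 0.94439975, -0.32879357, -0.00197308],
       [-0.21493422, -0.61279606, -0.76045004],
       [ 0.24882199,  0.71859291, -0.64939344]]), 't': array([-0.46606071,  0.16866033,  1.50720568])}
```

View pics/top0.png

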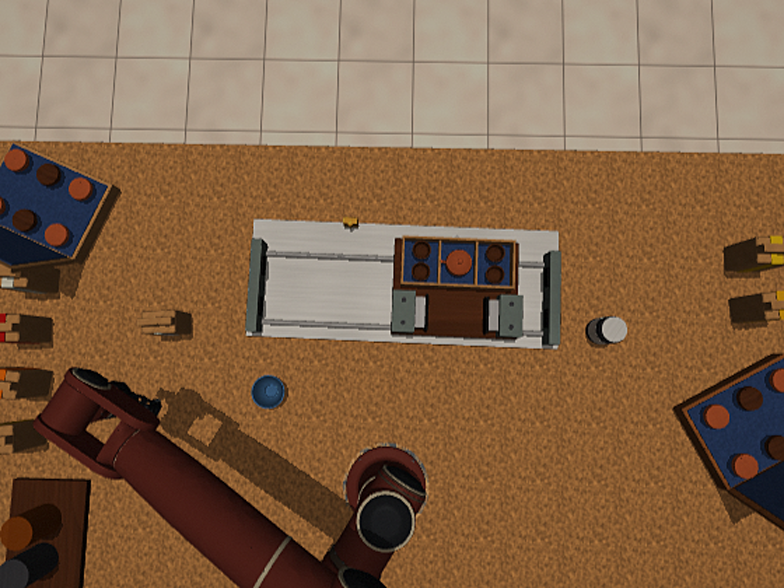

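View pics/side0.png

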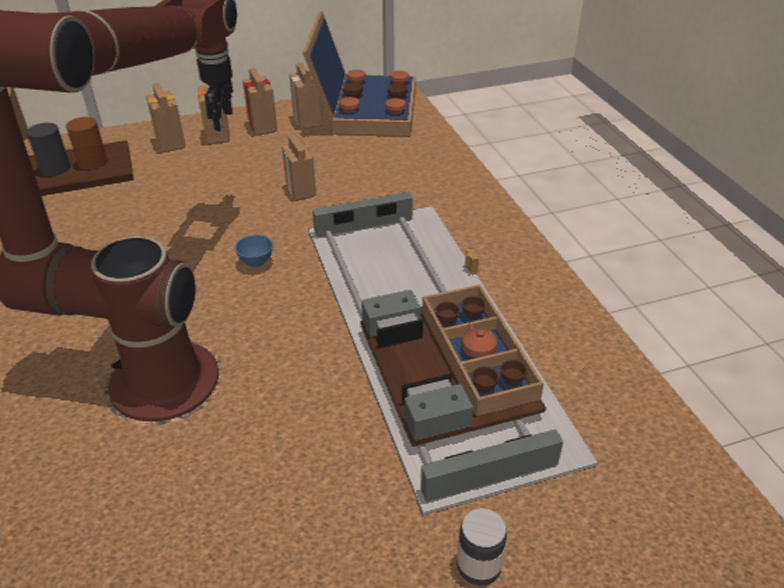

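The top view shows the rail from about (248,225) to (560,345), with the carriage at the right and the brass marker at about (350,222). The side view shows the same with the gap between the buffers clear. I'll enlarge both.

Run:
```python
import cv2
from station import *
a=get_image('top')[150:255,172:407,::-1]; cv2.imwrite('pics/topc.png',cv2.resize(a,None,fx=3.4,fy=3.4,interpolation=cv2.INTER_CUBIC))
a=get_image('side')[130:370,215:435,::-1]; cv2.imwrite('pics/sidec.png',cv2.resize(a,None,fx=2.5,fy=2.5,interpolation=cv2.INTER_CUBIC))
```

```text
(no output)
```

View pics/topc.png

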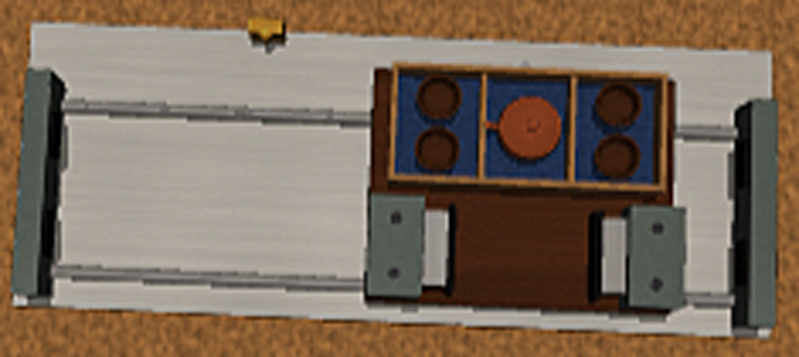

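View pics/sidec.png

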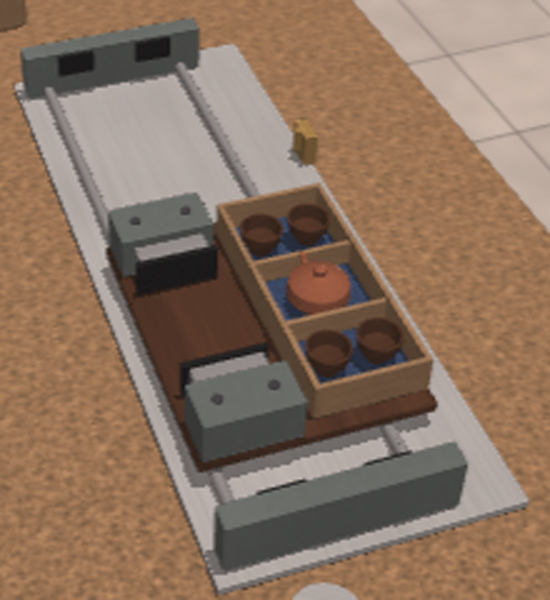

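The top crop shows the plate corners, housing tops and marker tip at about (267,42). The side crop shows the same features, with the marker at about (296,158). Next I fit the rail, carriage and marker poses jointly.

```bash
cat > h.py <<'E'
import numpy as np
from station import *
from scipy.optimize import least_squares
CAL={n:get_calibration(n) for n in('top','side')}
def proj(n,X):
    c=CAL[n];p=c['R']@X+c['t'];return np.array([c['fx']*p[0]/p[2]+c['cx'],c['fy']*p[1]/p[2]+c['cy']])
def w(p,x,y,z):
    c,s=np.cos(p[2]),np.sin(p[2]);return np.array([p[0]+c*x-s*y,p[1]+s*x+c*y,z])
E
python3 - <<'E'
from h import *
T=lambda u,v:np.array([172+(u+.5)/3.4-.5,150+(v+.5)/3.4-.5])
S=lambda u,v:np.array([215+(u+.5)/2.5-.5,130+(v+.5)/2.5-.5])
# (view,pix,kind,x,y,z)
O=[('top',T(31,24),'P',.165,.43,.012),('top',T(770,53),'P',.165,-.43,.012),('top',T(768,336),'P',-.165,-.43,.012),('top',T(15,305),'P',-.165,.43,.012),
('side',S(17,92),'P',-.165,.43,.012),('side',S(235,45),'P',.165,.43,.012),('side',S(527,503),'P',.165,-.43,.012),('side',S(220,592),'P',-.165,-.43,0.0),
('top',T(372,195),'C',.055,.17,.1),('top',T(423,196),'C',.055,.11,.1),('top',T(421,297),'C',-.055,.11,.1),('top',T(366,297),'C',-.055,.17,.1),
('top',T(631,206),'C',.055,-.11,.1),('top',T(685,209),'C',.055,-.17,.1),('top',T(683,311),'C',-.055,-.17,.1),('top',T(627,308),'C',-.055,-.11,.1),
('side',S(109,212),'C',-.055,.17,.1),('side',S(205,194),'C',.055,.17,.1),('side',S(212,232),'C',.055,.11,.1),('side',S(298,365),'C',.055,-.11,.1),('side',S(188,383),'C',-.055,-.11,.1),('side',S(306,406),'C',.055,-.17,.1),
('top',T(267,42),'M',0,0,.045),('side',S(296,158),'M',0,0,.014)]
# p: x,y,yaw,plate xc, s, mx,my
def X(p,k,x,y,z):
    if k=='P':return w(p,x+p[3],y,z)
    if k=='C':return w(p,x,y+p[4],z)
    return w(p,x+p[5],y+p[6],z)
f=lambda p:np.concatenate([proj(o[0],X(p,*o[2:]))-o[1] for o in O])
r=least_squares(f,[.45,0,0,.08,-.15,.25,.1],loss='soft_l1')
print(r.x.round(4))
for o,e in zip(O,f(r.x).reshape(-1,2)):print(o[0],o[2:],e.round(1))
np.save('p.npy',r.x)
E
```

```text
[ 0.4667 -0.0363 -0.0235  0.0862 -0.1428  0.2316  0.1498]
top ('P', 0.165, 0.43, 0.012) [ 0.3 -1.4]
top ('P', 0.165, -0.43, 0.012) [ 1.4 -0.7]
top ('P', -0.165, -0.43, 0.012) [1.1 0.6]
top ('P', -0.165, 0.43, 0.012) [-1.  -0.5]
side ('P', -0.165, 0.43, 0.012) [-1.5 -4. ]
side ('P', 0.165, 0.43, 0.012) [-0.2 -1.5]
side ('P', 0.165, -0.43, 0.012) [ 0.9 -1.2]
side ('P', -0.165, -0.43, 0.0) [-1.6  1.5]
top ('C', 0.055, 0.17, 0.1) [-0.  -0.6]
top ('C', 0.055, 0.11, 0.1) [ 1.4 -0.2]
top ('C', -0.055, 0.11, 0.1) [0.8 0.2]
top ('C', -0.055, 0.17, 0.1) [ 0.4 -0.5]
top ('C', 0.055, -0.11, 0.1) [ 0.5 -0.5]
top ('C', 0.055, -0.17, 0.1) [ 1.2 -0.6]
top ('C', -0.055, -0.17, 0.1) [ 1.2 -0.4]
top ('C', -0.055, -0.11, 0.1) [ 1.  -0.3]
side ('C', -0.055, 0.17, 0.1) [-1.4 -0.9]
side ('C', 0.055, 0.17, 0.1) [-3.5 -1.4]
side ('C', 0.055, 0.11, 0.1) [ 0.5 -3.6]
side ('C', 0.055, -0.11, 0.1) [-5.3 -2.3]
side ('C', -0.055, -0.11, 0.1) [-2.5  0.6]
side ('C', 0.055, -0.17, 0.1) [ 0.5 -1.5]
top ('M', 0, 0, 0.045) [ 0.8 -0.8]
side ('M', 0, 0, 0.014) [-0.9 -0.5]
```

Request:
servo_tool:
  increments:
    - [1, 0, 0, 0, -7.4]
    - [1, 0, 0, 0, -7.4]
    - [1, 0, 0, 0, -7.3]
    - [1, -15, -50, 0, 0]
    - [1, -15, -50, 0, 0]
    - [1, -15, -50, 0, 0]
    - [1, -15, -50, 0, 0]
    - [1, -15, -50, 0, 0]
    - [1, -15, -50, 0, 0]
    - [1, -15, -50, 0, 0]
    - [1, -15, -50, 0, 0]
    - [1, -15, -50, 0, 0]

```text
t: 1.7
tool_pos: [0.3732, 0.1185, 0.2313]
tool_rot: [0.037, 3.141, 0.0]
contact_force: [0.5, 0.0, 0.1]
opening: 0.0855
grip_force: 0.0
```

Request:
servo_tool:
  increments:
    - [1, -14, -45, 0, 0]
    - [1, -14, -45, 0, 0]
    - [1, -14, -45, 0, 0]
    - [1, -14, -45, 0, 0]
    - [1, -14, -45, 0, 0]
    - [1, -14, -40, 5, 0]
    - [1, -13, -31, 10, 0]
    - [1, 0, 0, 20, 0]
    - [1, 0, 0, 25, 0]
    - [1, 0, 0, 25, 0]
    - [1, 0, 0, 10, 0]

```text
t: 3.08
tool_pos: [0.4614, -0.1765, 0.1337]
tool_rot: [-0.036, -3.138, -0.004]
contact_force: [0.2, 1.2, 0.4]
opening: 0.0854
grip_force: 0.0
```

Run:
```python
import cv2
from station import *
a=get_image('top')[150:255,172:407,::-1]; a=cv2.resize(a,None,fx=3.4,fy=3.4,interpolation=cv2.INTER_CUBIC)
b=get_image('side')[220:340,260:400,::-1]; b=cv2.resize(b,None,fx=2,fy=2,interpolation=cv2.INTER_CUBIC)
import numpy as np
c=np.zeros((600,800,3),np.uint8);c[:a.shape[0],:a.shape[1]]=a[:,:800];c[358:598,:280]=b[:240];cv2.imwrite('pics/c1.png',c)
o=get_obs();print(o['t'],o['tool_pos'],o['contact_force'])
```

```text
3.175 [ 0.4619396  -0.176971    0.13471307] [ 0.77101591 -0.45755598 -0.60318018]
```

View pics/c1.png

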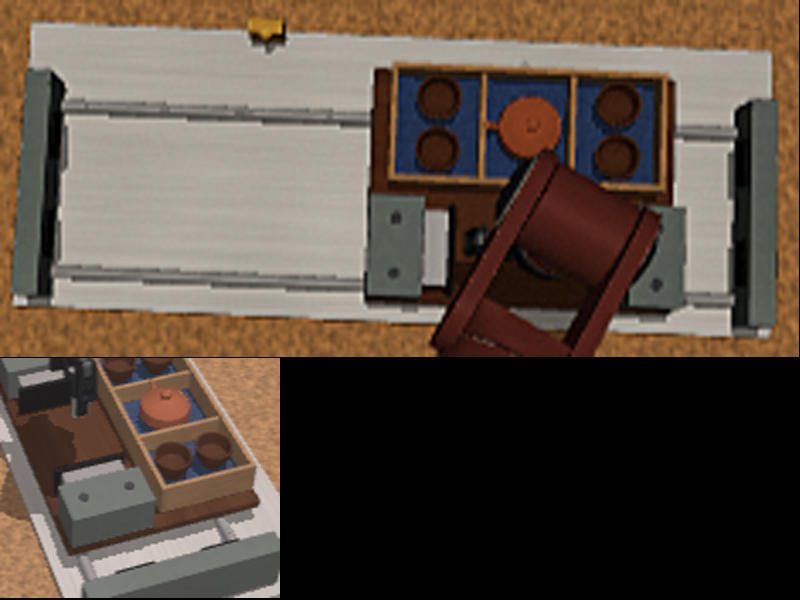

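The carriage is unmoved (left face edge at about (452,250)), and the open gripper hangs centred above the gap. I'll descend and set up a tracker.

Request:
servo_tool:
  increments:
    - [1, 0, 0, 20, 0]
    - [1, 0, 0, 25, 0]
    - [1, 0, 0, 25, 0]
    - [1, 0, 0, 12, 0]
    - [1, 0, 0, 0, 0]

```text
t: 3.8
tool_pos: [0.4629, -0.1779, 0.0543]
tool_rot: [-0.038, -3.141, -0.001]
contact_force: [-0.4, -0.6, 0.6]
opening: 0.0852
grip_force: 0.0
```

```bash
cat > trk.py <<'E'
from h import *
import cv2,os,json
from scipy.optimize import brentq
p=np.load('p.npy')
im=get_image('top');o=get_obs()
if not os.path.exists('ref.npy'):np.save('ref.npy',im)
ref=np.load('ref.npy');T=ref[168:193,282:370]
R=cv2.matchTemplate(im[158:205,172:400],T,cv2.TM_CCOEFF_NORMED)
_,m,_,(i,j)=cv2.minMaxLoc(R)
du=0
if 0<i<R.shape[1]-1:
    a,b,c=R[j,i-1:i+2];du=(a-c)/(2*(a-2*b+c))
u=172+i+du
g=lambda s:proj('top',w(p,.137,s,.1))[0]
s=brentq(lambda s:g(s)-g(p[4])-(u-282),-.25,.25)
# tool in rail frame
d=np.array(o['tool_pos'][:2])-p[:2];cy,sy=np.cos(p[2]),np.sin(p[2])
ty=-sy*d[0]+cy*d[1];tx=cy*d[0]+sy*d[1]
print('t %.3f m %.2f  s %.1f  goal %.1f  tool-s %.1f tx %.1f z %.1f F %s'%(o['t'],m,s*1e3,p[6]*1e3,(ty-s)*1e3,tx*1e3,o['tool_pos'][2]*1e3,np.round(o['contact_force'],1)))
L=json.load(open('log.json')) if os.path.exists('log.json') else []
if L:print('v mm/s since last: %.1f'%((s*1e3-L[-1][1])/(o['t']-L[-1][0])))
L.append([o['t'],s*1e3]);json.dump(L,open('log.json','w'))
E
python3 trk.py
python3 - <<'E'
import cv2
from station import *
b=get_image('side')[190:340,250:400,::-1]; cv2.imwrite('pics/c2.png',cv2.resize(b,None,fx=4,fy=4,interpolation=cv2.INTER_CUBIC))
E
```

```text
t 3.850 m 1.00  s -142.9  goal 149.8  tool-s 0.8 tx 0.2 z 55.1 F [-0.5  0.6  0.4]
```

View pics/c2.png

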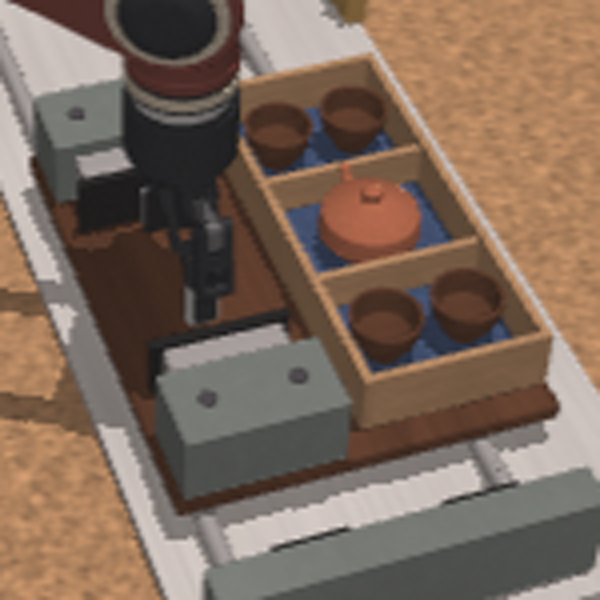

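Fingers hang clear between the two rubber faces, near face at about (220,335). Now I move at a constant 40 mm/s. Elastic contact should take the carriage to about 80 mm/s on the push and back to about 0 on the brake.

Request:
servo_tool:
  increments:
    - [1, 0, 3, 0, 0]
    - [1, 0, 5, 0, 0]
    - [1, 0, 5, 0, 0]
    - [1, 0, 5, 0, 0]
    - [1, 0, 5, 0, 0]
    - [1, 0, 5, 0, 0]
    - [1, 0, 5, 0, 0]
    - [1, 0, 5, 0, 0]
    - [1, 0, 5, 0, 0]
    - [1, 0, 5, 0, 0]

```text
t: 5.15
tool_pos: [0.4642, -0.1298, 0.0543]
tool_rot: [0.038, 3.141, 0.0]
contact_force: [-0.3, 0.5, -0.1]
opening: 0.0855
grip_force: 0.0
```

```bash
python3 trk.py;python3 trk.py
```

```text
t 5.200 m 0.93  s -112.2  goal 149.8  tool-s 19.2 tx -0.4 z 54.2 F [ 0.4  0.7 -0.6]
v mm/s since last: 22.7
t 5.250 m 0.92  s -108.5  goal 149.8  tool-s 15.1 tx -0.4 z 54.2 F [-0.2 -0.2 -0.5]
v mm/s since last: 74.1
```

Request:
servo_tool:
  increments:
    - [1, 0, 5, 0, 0]
    - [1, 0, 7, 0, 0]
    - [1, 0, 9, 0, 0]
    - [1, 0, 9, 0, 0]
    - [1, 0, 9, 0, 0]
    - [1, 0, 9, 0, 0]
    - [1, 0, 9, 0, 0]
    - [1, 0, 9, 0, 0]

```text
t: 6.25
tool_pos: [0.4658, -0.0636, 0.0543]
tool_rot: [0.038, 3.141, -0.0]
contact_force: [0.2, -0.0, -0.9]
opening: 0.085
grip_force: 0.0
```

```bash
python3 trk.py
```

```text
t 6.300 m 0.95  s -32.7  goal 149.8  tool-s 6.2 tx -0.4 z 54.2 F [-0.9  0.3 -0.2]
v mm/s since last: 72.2
```

Request:
servo_tool:
  increments:
    - [1, 0, 8, 0, 0]
    - [1, 0, 8, 0, 0]
    - [1, 0, 8, 0, 0]
    - [1, 0, 8, 0, 0]
    - [1, 0, 8, 0, 0]
    - [1, 0, 8, 0, 0]
    - [1, 0, 8, 0, 0]
    - [1, 0, 8, 0, 0]
    - [1, 0, 8, 0, 0]

```text
t: 7.42
tool_pos: [0.4675, 0.0084, 0.0543]
tool_rot: [0.038, 3.141, 0.0]
contact_force: [0.9, 0.7, -0.1]
opening: 0.0853
grip_force: 0.0
```

```bash
python3 trk.py
```

```text
t 7.475 m 0.87  s 46.8  goal 149.8  tool-s -1.4 tx -0.3 z 54.3 F [ 0.3  0.7 -0.2]
v mm/s since last: 67.6
```

Request:
servo_tool:
  increments:
    - [1, 0, 8, 0, 0]
    - [1, 0, 8, 0, 0]
    - [1, 0, 8, 0, 0]
    - [1, 0, 8, 0, 0]
    - [1, 0, 7, 0, 0]
    - [1, 0, 7, 0, 0]
    - [1, 0, 6, 0, 0]

```text
t: 8.35
tool_pos: [0.4687, 0.0603, 0.0543]
tool_rot: [-0.038, -3.141, -0.0]
contact_force: [-0.6, -0.2, 0.2]
opening: 0.0856
grip_force: 0.0
```

```bash
python3 trk.py
```

```text
t 8.400 m 0.85  s 104.7  goal 149.8  tool-s -7.7 tx -0.2 z 54.3 F [-0.7  0.8  0. ]
v mm/s since last: 62.7
```

Request:
servo_tool:
  increments:
    - [1, 0, 4, 0, 0]
    - [1, 0, 3.8, 0, 0]
    - [1, 0, 3.8, 0, 0]
    - [1, 0, 3.8, 0, 0]
    - [1, 0, 3.8, 0, 0]
    - [1, 0, 3.8, 0, 0]
    - [1, 0, 3.8, 0, 0]
    - [1, 0, 3.8, 0, 0]
    - [1, 0, 3.8, 0, 0]

```text
t: 9.52
tool_pos: [0.4695, 0.0944, 0.0543]
tool_rot: [0.038, 3.141, -0.0]
contact_force: [-1.2, -0.2, 0.5]
opening: 0.0851
grip_force: 0.0
```

```bash
python3 trk.py
```

```text
t 9.575 m 0.85  s 128.3  goal 149.8  tool-s 2.7 tx -0.2 z 54.3 F [0.3 0.  0. ]
v mm/s since last: 20.1
```

```bash
for i in 1 2 3 4 5 6; do python3 trk.py; done
python3 - <<'E'
import cv2,numpy as np
from station import *
a=get_image('top')[150:220,220:340,::-1]; a=cv2.resize(a,None,fx=6,fy=6,interpolation=cv2.INTER_CUBIC);cv2.imwrite('pics/c3.png',a)
E
```

```text
t 9.625 m 0.85  s 128.4  goal 149.8  tool-s 2.5 tx -0.2 z 54.3 F [ 0.  -0.6  0.4]
v mm/s since last: 0.8
t 9.675 m 0.85  s 128.4  goal 149.8  tool-s 2.3 tx -0.2 z 54.3 F [-0.2  0.1  0.6]
v mm/s since last: 1.4
t 9.725 m 0.85  s 128.5  goal 149.8  tool-s 2.1 tx -0.2 z 54.3 F [-1.1  0.3  0.6]
v mm/s since last: 0.8
t 9.775 m 0.85  s 128.6  goal 149.8  tool-s 2.0 tx -0.2 z 54.3 F [ 0.5 -0.4  0. ]
v mm/s since last: 1.2
t 9.825 m 0.86  s 128.6  goal 149.8  tool-s 1.9 tx -0.2 z 54.3 F [-0.1 -0.4 -0.1]
v mm/s since last: 0.7
t 9.875 m 0.86  s 128.6  goal 149.8  tool-s 1.8 tx -0.2 z 54.3 F [-0.6 -0.5 -0.2]
v mm/s since last: 1.0
```

View pics/c3.png

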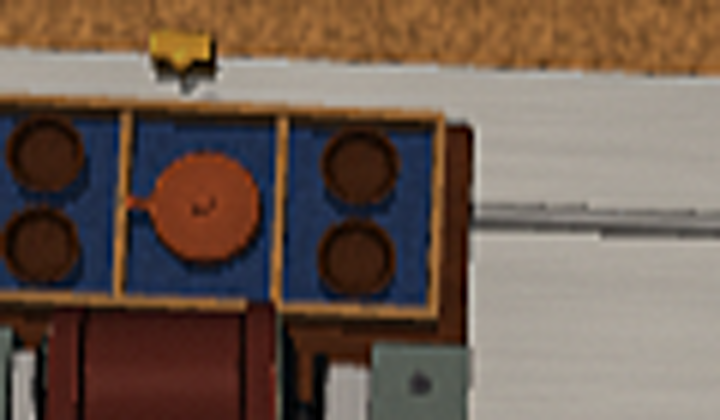

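The carriage is nearly at rest. The marker tip is at about (187,82), the box middle at about (203,110) and the deck end at about x=470 in the crop. Computed from the top view alone, it still needs about 15 mm to +y, so I'll give it a gentle nudge.

Request:
servo_tool:
  increments:
    - [1, 0, 3, 0, 0]
    - [1, 0, 4, 0, 0]
    - [1, 0, 3, 0, 0]
    - [1, 0, 1, 0, 0]
    - [1, 0, 0.7, 0, 0]
    - [1, 0, 0.7, 0, 0]
    - [1, 0, 0.7, 0, 0]
    - [1, 0, 0.7, 0, 0]
    - [1, 0, 0.7, 0, 0]

```text
t: 11.05
tool_pos: [0.4699, 0.1087, 0.0543]
tool_rot: [0.038, 3.141, -0.0]
contact_force: [-0.3, -0.3, 0.1]
opening: 0.0857
grip_force: 0.0
```

```bash
for i in 1 2 3; do python3 trk.py; done
```

```text
t 11.100 m 0.86  s 128.8  goal 149.8  tool-s 16.3 tx -0.2 z 54.3 F [0.5 1.1 0.1]
v mm/s since last: 0.2
t 11.150 m 0.86  s 128.8  goal 149.8  tool-s 16.2 tx -0.2 z 54.3 F [-0.4 -0.   0.4]
v mm/s since last: 0.0
t 11.200 m 0.86  s 128.8  goal 149.8  tool-s 16.2 tx -0.2 z 54.3 F [0.1 0.3 0.1]
v mm/s since last: -0.0
```

Request:
servo_tool:
  increments:
    - [1, 0, 0.8, 0, 0]
    - [1, 0, 0.8, 0, 0]
    - [1, 0, 0.8, 0, 0]
    - [1, 0, 0.8, 0, 0]
    - [1, 0, 0.8, 0, 0]
    - [1, 0, 0.8, 0, 0]
    - [1, 0, 0.8, 0, 0]
    - [1, 0, 0.8, 0, 0]

```text
t: 12.2
tool_pos: [0.47, 0.1151, 0.0543]
tool_rot: [-0.038, -3.141, 0.0]
contact_force: [0.4, -0.5, 0.6]
opening: 0.0857
grip_force: 0.0
```

```bash
for i in 1 2 3; do python3 trk.py; done
```

```text
t 12.250 m 0.86  s 128.8  goal 149.8  tool-s 22.7 tx -0.2 z 54.3 F [-0.7  0.  -0.1]
v mm/s since last: -0.0
t 12.300 m 0.86  s 128.8  goal 149.8  tool-s 22.7 tx -0.2 z 54.3 F [-0.5  0.7 -0.6]
v mm/s since last: 0.1
t 12.350 m 0.86  s 128.8  goal 149.8  tool-s 22.6 tx -0.2 z 54.3 F [ 0.3 -1.3  0.6]
v mm/s since last: -0.1
```

Request:
servo_tool:
  increments:
    - [1, 0, 0.8, 0, 0]
    - [1, 0, 0.8, 0, 0]
    - [1, 0, 0.8, 0, 0]
    - [1, 0, 0.8, 0, 0]
    - [1, 0, 0.8, 0, 0]
    - [1, 0, 0.8, 0, 0]

```text
t: 13.1
tool_pos: [0.4701, 0.1199, 0.0543]
tool_rot: [-0.038, -3.141, 0.0]
contact_force: [-0.4, 1.1, -1.4]
opening: 0.0854
grip_force: 0.0
```

```bash
for i in 1 2; do python3 trk.py; done
```

```text
t 13.150 m 0.85  s 129.9  goal 149.8  tool-s 26.4 tx -0.2 z 54.3 F [ 0.1 -0.1 -0.1]
v mm/s since last: 1.4
t 13.200 m 0.84  s 130.5  goal 149.8  tool-s 25.8 tx -0.2 z 54.3 F [-0.1 -0.1 -0. ]
v mm/s since last: 11.0
```

Request:
servo_tool:
  increments:
    - [1, 0, 0, 0, 0]
    - [1, 0, -5, 0, 0]
    - [1, 0, -7, 0, 0]
    - [1, 0, -8, 0, 0]
    - [1, 0, -5, 0, 0]

```text
t: 13.82
tool_pos: [0.4695, 0.0942, 0.0543]
tool_rot: [-0.039, -3.141, 0.0]
contact_force: [-0.0, 0.5, -0.4]
opening: 0.0855
grip_force: 0.0
```

```bash
for i in 1 2; do python3 trk.py; done
```

```text
t 13.875 m 0.85  s 137.2  goal 149.8  tool-s -6.9 tx -0.2 z 54.3 F [-0.4  0.4  0.8]
v mm/s since last: 9.9
t 13.925 m 0.84  s 137.6  goal 149.8  tool-s -7.0 tx -0.1 z 54.3 F [-0.   0.6 -0.2]
v mm/s since last: 8.4
```

Request:
servo_tool:
  increments:
    - [1, 0, -2, 0, 0]
    - [1, 0, -0.3, 0, 0]
    - [1, 0, 0.4, 0, 0]
    - [1, 0, 0.6, 0, 0]
    - [1, 0, 0.6, 0, 0]
    - [1, 0, 0.6, 0, 0]
    - [1, 0, 0.6, 0, 0]
    - [1, 0, 0.6, 0, 0]
    - [1, 0, 0.6, 0, 0]

```text
t: 15.05
tool_pos: [0.4696, 0.0966, 0.0543]
tool_rot: [-0.038, -3.141, 0.0]
contact_force: [0.0, -0.9, 0.5]
opening: 0.0854
grip_force: 0.0
```

```bash
for i in 1 2 3; do python3 trk.py; done
```

```text
t 15.100 m 0.85  s 143.7  goal 149.8  tool-s -10.7 tx -0.2 z 54.3 F [0.6 0.3 0.4]
v mm/s since last: 5.2
t 15.150 m 0.85  s 143.7  goal 149.8  tool-s -10.8 tx -0.2 z 54.3 F [ 0.4  0.9 -0.3]
v mm/s since last: 0.1
t 15.200 m 0.85  s 143.8  goal 149.8  tool-s -10.8 tx -0.2 z 54.3 F [ 0.  -0.1  0.6]
v mm/s since last: 0.4
```

Stopped at the wanted place. I'll centre the tool, then lift out and clear the view.

Request:
servo_tool:
  increments:
    - [1, 0, 4, 0, 0]
    - [1, 0, 6, 0, 0]
    - [1, 0, 6, 0, 0]
    - [1, 0, 0, 0, 0]
    - [1, 0, 0, -10, 0]
    - [1, 0, 0, -20, 0]
    - [1, 0, 0, -30, 0]
    - [1, 0, 0, -40, 0]
    - [1, 0, 0, -40, 0]
    - [1, 40, 0, -20, 0]
    - [1, 40, 0, 0, 0]
    - [1, 20, 0, 0, 0]

```text
t: 16.7
tool_pos: [0.3689, 0.115, 0.2154]
tool_rot: [0.038, 3.139, 0.0]
contact_force: [-0.3, 0.9, -0.3]
opening: 0.0857
grip_force: 0.0
```

```bash
for i in 1 2; do python3 trk.py; done
python3 - <<'E'
import cv2,numpy as np
from station import *
a=get_image('top')[150:220,215:315,::-1]; a=cv2.resize(a,None,fx=8,fy=8,interpolation=cv2.INTER_CUBIC);cv2.imwrite('pics/c4.png',a)
b=get_image('side')[150:300,250:400,::-1]; cv2.imwrite('pics/c5.png',cv2.resize(b,None,fx=4,fy=4,interpolation=cv2.INTER_CUBIC))
E
```

```text
t 16.750 m 0.85  s 143.8  goal 149.8  tool-s 5.2 tx -102.5 z 215.1 F [ 0.5  0.8 -0.1]
v mm/s since last: 0.0
t 16.800 m 0.85  s 143.8  goal 149.8  tool-s 5.2 tx -101.0 z 215.1 F [ 0.6  0.3 -0.6]
v mm/s since last: 0.1
```

View pics/c4.png

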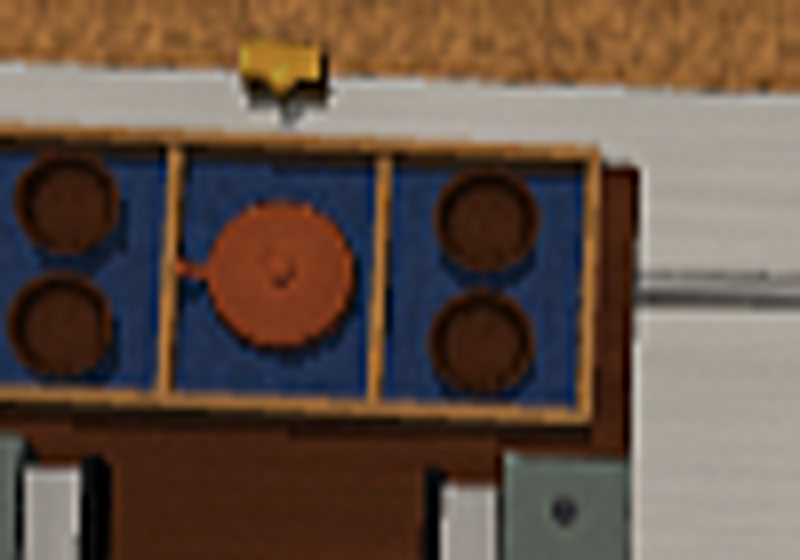

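View pics/c5.png

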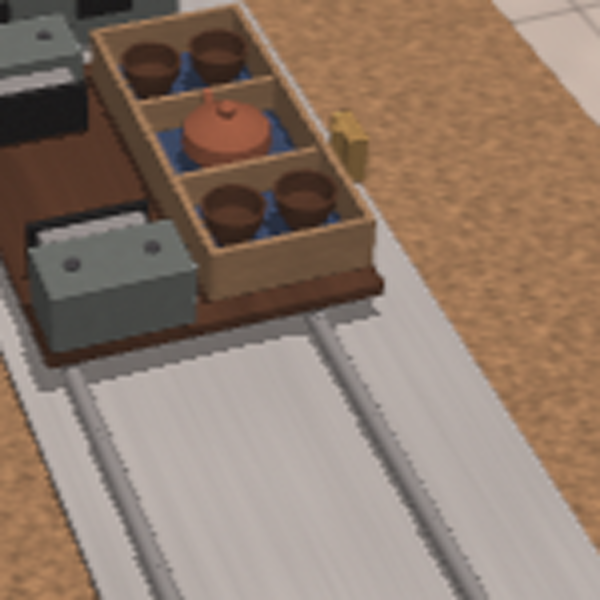

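Run:
```python
from h import *
p=np.load('p.npy')
from scipy.optimize import brentq
q=lambda a:215+(a+.5)/8-.5
def y(u,x,z,yo): return round(1e3*brentq(lambda s:proj('top',w(p,x,s+yo,z))[0]-q(u),-.4,.4),1)
print('marker',y(285,.2316,.045,0),y(288,.232,.02,0))
print('box div',y(281,.202,.11,0),'deck end',y(638,.22,.045,-.17),y(633,0,.045,-.17),'faces',(y(107,.048,.093,.075)+y(427,.048,.093,-.075))/2,'hous R',y(630,.055,.1,-.17),y(502,.055,.1,-.11))
print(proj('side',w(p,.2316,.1498,.057)),proj('side',w(p,.202,.149,.11)))
```

```text
marker 153.0 153.2
box div 149.0 deck end 152.5 146.2 faces 148.7 hous R 152.2 150.8
[332.94640686 181.90663076] [325.24145958 170.37424643]
```

The carriage pointer works out at 149–152 mm and the marker at about 153 mm, so they line up within about 4 mm. I'll let it stand a few seconds with the arm clear.

Request:
servo_tool:
  increments:
    - [1, 0, 0, 0, 0]
    - [1, 0, 0, 0, 0]
    - [1, 0, 0, 0, 0]
    - [1, 0, 0, 0, 0]
    - [1, 0, 0, 0, 0]
    - [1, 0, 0, 0, 0]
    - [1, 0, 0, 0, 0]
    - [1, 0, 0, 0, 0]
    - [1, 0, 0, 0, 0]
    - [1, 0, 0, 0, 0]
    - [1, 0, 0, 0, 0]
    - [1, 0, 0, 0, 0]

```text
t: 18.4
tool_pos: [0.37, 0.115, 0.2143]
tool_rot: [0.038, 3.141, -0.0]
contact_force: [-0.7, -0.3, -0.1]
opening: 0.0852
grip_force: 0.0
```

Request:
servo_tool:
  increments:
    - [1, 0, 0, 0, 0]
    - [1, 0, 0, 0, 0]
    - [1, 0, 0, 0, 0]
    - [1, 0, 0, 0, 0]
    - [1, 0, 0, 0, 0]
    - [1, 0, 0, 0, 0]
    - [1, 0, 0, 0, 0]
    - [1, 0, 0, 0, 0]
    - [1, 0, 0, 0, 0]
    - [1, 0, 0, 0, 0]
    - [1, 0, 0, 0, 0]
    - [1, 0, 0, 0, 0]

```text
t: 19.9
tool_pos: [0.37, 0.115, 0.2143]
tool_rot: [0.038, 3.141, -0.0]
contact_force: [0.8, 0.1, 0.6]
opening: 0.0855
grip_force: 0.0
```

Request:
servo_tool:
  increments:
    - [1, 0, 0, 0, 0]
    - [1, 0, 0, 0, 0]
    - [1, 0, 0, 0, 0]
    - [1, 0, 0, 0, 0]
    - [1, 0, 0, 0, 0]
    - [1, 0, 0, 0, 0]
    - [1, 0, 0, 0, 0]
    - [1, 0, 0, 0, 0]
    - [1, 0, 0, 0, 0]
    - [1, 0, 0, 0, 0]
    - [1, 0, 0, 0, 0]
    - [1, 0, 0, 0, 0]

```text
t: 21.4
tool_pos: [0.37, 0.115, 0.2143]
tool_rot: [0.038, 3.141, -0.0]
contact_force: [0.7, 0.2, -0.1]
opening: 0.0852
grip_force: 0.0
```

```bash
python3 trk.py; python3 -c "
from station import *
print(finish_job())"
```

```text
t 21.450 m 0.85  s 143.8  goal 149.8  tool-s 5.2 tx -100.2 z 214.3 F [-0.5  0.3 -0.1]
v mm/s since last: -0.0
the job is handed in; nothing more can be done
None
```

The job was handed in at about 21.5 s: the carriage stands at rest and released, its pointer about 1–7 mm short of the brass marker by my top-view measurements, and it never touched an end stop.

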